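# Lock the owl's bench clamp to its click

### The arm

A 6-joint arm with a two-finger parallel gripper is mounted at the origin on the work surface. World frame = base frame: x ahead of the robot, y to its left, z up, the work surface at z = 0. Lengths are in m, angles in rad, forces in N, time in s.
With the tool pointing down it reaches from about 0.35 to 0.775 m from the base axis. Payload 5.5 kg.
Tool frame: the origin (TCP) lies on the centre line of the jaws, within the pads' length; the fingertips stand 11 mm ahead of it and the grasp point (between the pads) lies 8 mm behind it; z points along the fingers, y is the line along which they close (so a half turn about z gives the same grasp; the last joint's range is limited). The gripper opens to 85 mm and grips with 20 to 120 N. Pads are 22 mm wide; open, the fingers measure 114 mm over their backs; the gripper's body (76 mm by 85 mm) begins 54 mm behind the grasp point. The pads swing forward as they close: fully open they stand 13 mm farther back than shut.
Start: joints at [-1.385, 0.313, 0.046, 1.304, 0, 1.431], TCP at [0.184, -0.545, 0.242] pointing down, gripper open.
Joint ranges: [-2.76, 2.76], [-0.86, 1.69], [-1.03, 1.26], [-2.2, 2.34], [-1.47, 1.5], [-3.14, 3.14]. Speed limits (rad/s): [2.57, 2.57, 3.14, 3.14, 3.14, 3.14].

### API

Orientations are given as a unit quaternion [w, x, y, z].
In Python, from workcell import env, viewer, order, models gives the robot as it stands.
- The arm moves only by the tool drive_tool, never from a script. Its argument "series" is a list that holds one entry, the list of rows, each a list of 6 numbers: the shift along the tool's x, y, z each as a share of 120 mm, from -1 to 1, then the turn, a rotation vector about the tool's x, y, z each as a share of 180 degrees, from -1 to 1. A call has 1 to 20 rows; each row shifts and turns the commanded pose from where the row before left it, along the tool's axes as they then stand; what a row does not reach is not made up. A row lasts 1/8 s, in which the tool goes at most 62.5 mm and 10.7 degrees, less where a joint would pass 70% of its speed; a pose out of reach is approached as far as the arm can. A call with a number of a shift or a turn outside -1 to 1 is refused whole. A call with a gripper value outside its range is refused whole. "jaw" is the opening, from -1 (shut) to 1 (fully open), set as the call begins (left out, the last holds). The fingers move at their own pace and stop on an object; "grip_force" is the grip in N (left out, the last holds). Time passes only in rows, so rows that do not move let the fingers close. It gives the time, the measured TCP pose, the force, the opening and the grip force at its end, in the units of the state.
- env.get_state(): the state, without advancing time (a new reading comes with each control period).
- viewer.read_camera(name): name is "side" or "top"; returns the picture (384x512x3 uint8, red, green, blue); there is no depth.
- viewer.camera_info(name): a dict with "intrinsics" (3x3 intrinsics, pixels), "R" (3x3) and "t" (3): a world point X has camera coordinates R X + t. Camera axes: x right, y down, z forward; pixel columns grow to the right and rows downward; lengths in m; the calibration is good to about 2 mm. A picture is of the moment at which its call begins. camera_info takes no time and is no camera call.
- order.hand_in(): hands the job in; it is judged then, once.
Trained networks look in the newest picture that a camera, given by its name, has taken for a name from the list of things; names that differ only in an ending like _2 or _b are one class to them, and where a whole thing is asked for, a point or a joint stands for the part that bears it (a point fixed in the world has none). Each returns a list of dicts, best first, with "score" (0 to 1); they miss things now and then, are a little off and sometimes report something else, mostly with a low value. They report only what shows in the picture. A call takes as long as a camera call. They do not tell look-alikes from the thing itself.
- models.silhouettes(label, camera): "region" (384x512 bool, what is visible of it) and "location" ([column, row] in pixels, amid what is visible of it).
The state is a dict: "clock": time; "joint_pos": joint angles; "qvel": joint speeds; "tau": joint torques, N m; "tcp_pos": TCP position; "orientation": TCP orientation; "wrist_force": force on the tool from outside, world axes, zero at the start; "ft_torque": the same for the moment, N m; "finger_gap": finger opening in m; "grip_force": force on a finger pad.
Only numpy, scipy, OpenCV 4.12 (cv2) and the standard library are available. Lean on these libraries where they do the work, as an engineer would, in place of code of your own. Each camera call takes 0.05 s, during which the arm holds its last target. There are 200 camera calls.

### The job

Clamp the carved owl for its next cut: turn the knob of the clamp it stands in clockwise until the jaw is closed on it and the knob then clicks once past its detent, and stop there: do not force the knob beyond the click. The other clamp, with the plain billet, stays as it is, and neither the workpieces nor the things on the bench may be disturbed. Let go of the knob when done.

Things in the scene. Friction and masses are not known exactly. Their poses are not given: they have to be found in the camera images.
- clamp_a: left (+y) bench clamp, bolted down: dark steel base plate 260 x 100 x 12 mm (x, y, z), origin at the centre of its underside. A blue housing 90 x 90 mm, its top 45 mm above the bench, fills x -115 to -25 mm and carries the knob; the fixed blue jaw's face is at x = +100 mm; the moving jaw (70 mm wide) lies between. Jaws are 45 mm high.
- clamp_a_seat (a point): where the centre of a workpiece's foot stands: on the base plate, 70 mm along +x from the clamp's origin, 12 mm up.
- jaw_a_face (a point): top edge of the moving jaw's clamping face, mid-width, 45 mm above the bench. It moves along the clamp's +x as the screw is tightened and meets the workpiece 30 mm from the seat's centre.
- knob_a_grip (a point): grip point of the knob, on its upright axis (70 mm along -x from the clamp's origin), 82 mm above the bench. Black disc of 44 mm diameter, top face 59 mm above the bench, with a bar on it 54 mm long along this point's x, 14 mm thick along y, 36 mm tall, its top at 95 mm; a white fleck marks the bar's -x end.
- screw_a (a joint): angle of the screw in rad, growing clockwise from above: 0 open, 2.2 jaw closed on the workpiece, a hard stop. 4 mm of jaw travel per rad, about 0.22 N m. Its steel collar, 62 mm in diameter, shows under the knob, top at 51 mm, with a dark nib 4 mm high that lies under the knob's white fleck until it clicks.
- knob_a (a joint): angle of the knob ahead of the collar in rad, clockwise from above (its full turn is this plus the screw's): 0 not clicked, it carries the screw along; with the screw stopped, 0.34 N m takes it over the detent at 0.34 and it runs on into its notch at 0.8 to 0.95 and stays; short of 0.34 it springs back. Past 0.97 it gets hard to turn; beyond 1.1 the clutch is overstrained.
- clamp_b: right (-y) bench clamp, bolted down: dark steel base plate 260 x 100 x 12 mm (x, y, z), origin at the centre of its underside. A blue housing 90 x 90 mm, its top 45 mm above the bench, fills x -115 to -25 mm and carries the knob; the fixed blue jaw's face is at x = +100 mm; the moving jaw (70 mm wide) lies between. Jaws are 45 mm high.
- clamp_b_seat (a point): where the centre of a workpiece's foot stands: on the base plate, 70 mm along +x from the clamp's origin, 12 mm up.
- jaw_b_face (a point): top edge of the moving jaw's clamping face, mid-width, 45 mm above the bench. It moves along the clamp's +x as the screw is tightened and meets the workpiece 30 mm from the seat's centre.
- knob_b_grip (a point): grip point of the knob, on its upright axis (70 mm along -x from the clamp's origin), 82 mm above the bench. Black disc of 44 mm diameter, top face 59 mm above the bench, with a bar on it 54 mm long along this point's x, 14 mm thick along y, 36 mm tall, its top at 95 mm; a white fleck marks the bar's -x end.
- screw_b (a joint): angle of the screw in rad, growing clockwise from above: 0 open, 2.2 jaw closed on the workpiece, a hard stop. 4 mm of jaw travel per rad, about 0.22 N m. Its steel collar, 62 mm in diameter, shows under the knob, top at 51 mm, with a dark nib 4 mm high that lies under the knob's white fleck until it clicks.
- knob_b (a joint): angle of the knob ahead of the collar in rad, clockwise from above (its full turn is this plus the screw's): 0 not clicked, it carries the screw along; with the screw stopped, 0.34 N m takes it over the detent at 0.34 and it runs on into its notch at 0.8 to 0.95 and stays; short of 0.34 it springs back. Past 0.97 it gets hard to turn; beyond 1.1 the clutch is overstrained.
- owl: carved wooden owl, loose, on a plain round foot 60 mm in diameter and 50 mm high, narrower above, with ears, eyes and beak, 144 mm tall; origin at the centre of its underside, z up.
- billet: plain uncarved wooden cylinder, loose, 60 mm in diameter, 130 mm tall; origin at the centre of its underside, z up.
- gouge: bystander: wood carving gouge lying on the bench, about 255 mm long along its x, wooden handle 25 mm thick to -x; origin below the ferrule.
- mallet: bystander: wooden carver's mallet lying on its side, head 110 mm long and 80 mm thick towards +x, handle 140 mm to -x; origin on the bench below the joint of head and handle.
- wax_jar: bystander: closed jar 66 mm in diameter, 70 mm tall; origin at the centre of its underside.
Things that resemble listed ones, but are neither listed nor needed, are in the scene too. What is shaped like the billet but green is not meant.

How it is judged:
By the outcome, as a careful person would: the job done as asked, in the order asked, and still so for the second after the job is handed in, with the robot touching nothing.
It also fails if it takes over 64 s, if anything falls off the work surface, if the arm or the gripper's body presses on something with over 40 N, if the wrist force passes 120 N, or if a joint passes its speed limit or range.

## Working session

There is one attempt and no reset: what is moved stays moved. The work goes in short steps, Python scripts to look and compute and a tool call to move; the robot and the scene stay as the last step left them, time stands still between calls to the robot, and variables do not carry over. Pictures are saved under pics/ and viewed, at most 10 in all, crops included, and the job is handed in when it is done.

Besides the shell and the picture viewer there is one more tool, called after "Call:" by a JSON object that holds its "op" and its "data". drive_tool: Moves the arm, as the interface text tells. Its arguments: {"type":"object","properties":{"series":{"type":"array"},"jaw":{"type":"number"},"grip_force":{"type":"number"}},"required":["series"]}

```bash
mkdir -p pics; ls; python3 - <<'E'
from workcell import env, viewer, models
import cv2, numpy as np
ims=[]
for c in("top","side"):
    im=viewer.read_camera(c); cv2.imwrite(f"pics/{c}0.png",im[:,:,::-1])
    i=viewer.camera_info(c); print(c,np.round(i["intrinsics"],1).tolist(),np.round(i["R"],4).tolist(),np.round(i["t"],4).tolist())
    for l in("owl","billet","knob_a_grip","clamp_a","screw_a"):
        print(l,[(round(d["score"],2),np.round(d["location"]).tolist(),int(d["region"].sum())) for d in models.silhouettes(l,c)][:5])
print(env.get_state())
E
```

```text
pics
top [[405.8, 0.0, 257.8], [0.0, 405.8, 180.4], [0.0, 0.0, 1.0]] [[0.0075, -1.0, -0.0037], [-0.9887, -0.0069, -0.1495], [0.1495, 0.0048, -0.9888]] [-0.0031, 0.6162, 1.3466]
owl [(0.77, [217.0, 187.0], 304), (0.46, [221.0, 203.0], 168)]
billet [(0.88, [386.0, 151.0], 418), (0.87, [340.0, 172.0], 417)]
knob_a_grip [(0.55, [219.0, 229.0], 104), (0.17, [324.0, 210.0], 165)]
clamp_a [(0.75, [220.0, 214.0], 1825), (0.56, [327.0, 202.0], 1673), (0.49, [216.0, 190.0], 297)]
screw_a [(0.74, [322.0, 210.0], 272), (0.72, [218.0, 231.0], 223), (0.7, [218.0, 217.0], 1890), (0.55, [329.0, 187.0], 201)]
side [[410.9, 0.0, 257.9], [0.0, 410.9, 189.0], [0.0, 0.0, 1.0]] [[-0.7568, -0.6534, 0.0164], [-0.3603, 0.3962, -0.8445], [0.5453, -0.6451, -0.5353]] [0.4531, 0.2734, 0.9319]
owl [(0.8, [226.0, 208.0], 931), (0.21, [309.0, 167.0], 165)]
billet [(0.78, [308.0, 124.0], 307), (0.71, [301.0, 152.0], 588), (0.16, [241.0, 230.0], 310)]
knob_a_grip [(0.74, [269.0, 228.0], 347)]
clamp_a [(0.87, [256.0, 241.0], 2793), (0.65, [316.0, 179.0], 1519), (0.58, [225.0, 210.0], 913)]
screw_a [(0.75, [266.0, 232.0], 503), (0.17, [361.0, 146.0], 576)]
{'clock': 0.6, 'joint_pos': array([-1.38459262e+00,  3.13217418e-01,  4.60991108e-02,  1.30360227e+00,
       -3.13963020e-06,  1.43119933e+00]), 'qvel': array([ 2.73429366e-04,  1.15428875e-03,  1.12596776e-03, -1.72153100e-03,
        6.67131264e-04,  5.56263465e-05]), 'tau': array([-1.73243625e-03, -4.80152178e+01,  2.98663813e+01,  3.92943593e-04,
       -2.02085776e-04,  5.04290369e-06]), 'tcp_pos': array([ 0.18403761, -0.54479284,  0.2423129 ]), 'orientation': array([ 3.79001443e-05,  9.86761052e-01,  1.62180842e-01, -6.86881009e-07]), 'wrist_force': array([-0.03039306, -0.16669873, -0.82745326]), 'ft_torque': array([ 0.00369347, -0.02308506, -0.00513451]), 'grip_force': 0.0, 'finger_gap': 0.08545571955900005}
```

```bash
python3 - <<'E'
import cv2,numpy as np
a=cv2.imread("pics/top0.png")[110:270,150:420];b=cv2.imread("pics/side0.png")[90:290,180:400]
a=cv2.resize(a,None,fx=2.9,fy=2.9,interpolation=2);cv2.imwrite("pics/topc.png",a)
cv2.imwrite("pics/sidec.png",cv2.resize(b,None,fx=3,fy=3,interpolation=2))
E
```

```text
(no output)
```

View pics/topc.png

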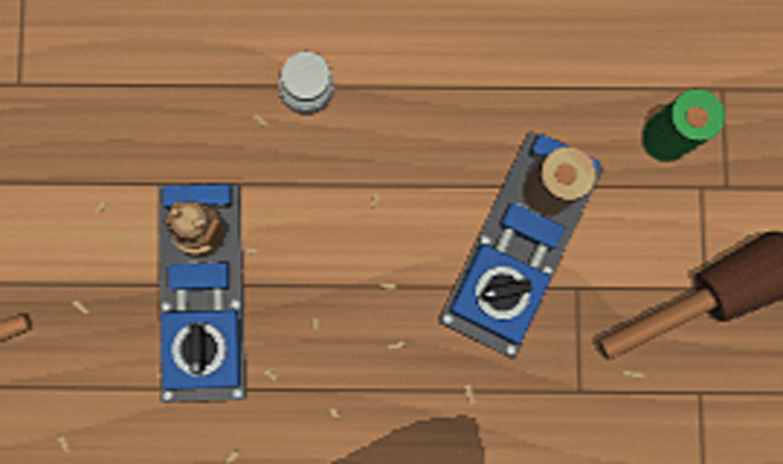

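View pics/sidec.png

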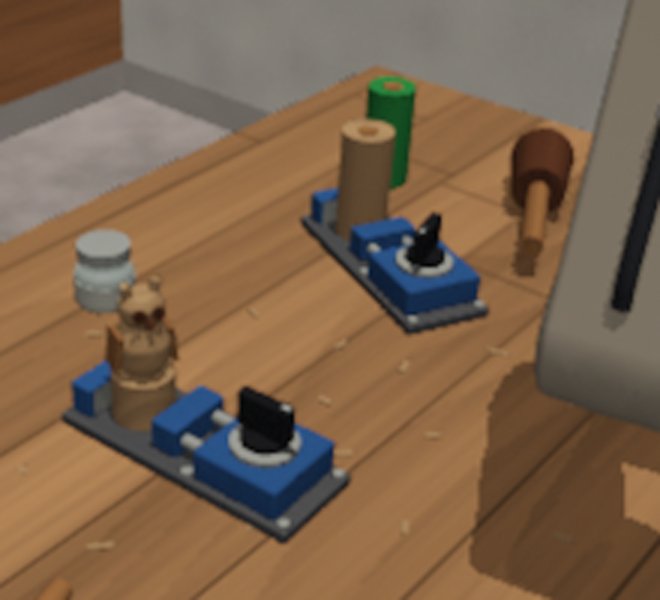

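Two clamps qualify. In the left one (knob at top 218,231, side 268,230) stands the carved owl (top 217,187, side 226,208). The right one (knob at top 322,210, side ~322,170) holds the billet. The left is meant, since the owl has ears, eyes and beak and stands in it, and both enlarged crops confirm this. The bar of its knob points roughly along x, with the white fleck towards the robot.

```bash
cat > h.py <<'E'
import cv2,numpy as np
from workcell import env,viewer
from scipy.optimize import differential_evolution
def proj(c,P):
    i=viewer.camera_info(c);q=(np.asarray(i["R"])@np.asarray(P).T).T+i["t"];q=q@np.asarray(i["intrinsics"]).T;return q[:,:2]/q[:,2:]
def box(l,w,z0,z1,cx=0):
    return np.array([[cx+a*l/2,b*w/2,z] for a in(-1,1) for b in(-1,1) for z in(z0,z1)])
A=np.linspace(0,2*np.pi,40)
disc=np.array([[.022*np.cos(a),.022*np.sin(a),z] for a in A for z in(.052,.059)])
S=8
def ren(c,parts,x,y,th,win):
    m=np.zeros(((win[3]-win[1])*S,(win[2]-win[0])*S),np.uint8)
    R=np.array([[np.cos(th),-np.sin(th),0],[np.sin(th),np.cos(th),0],[0,0,1]])
    for p in parts:
        q=(proj(c,p@R.T+[x,y,0])-[win[0]-.5,win[1]-.5])*S
        cv2.fillConvexPoly(m,cv2.convexHull(np.round(q).astype(np.int32)),1)
    return cv2.resize(m.astype(np.float32),None,fx=1/S,fy=1/S,interpolation=cv2.INTER_AREA)
def fit(masks,parts,b):
    f=lambda v:sum(np.abs(ren(c,parts,*v,w)-m).sum() for c,(m,w) in masks.items())
    return differential_evolution(f,b,popsize=10,maxiter=40,seed=1,tol=1e-4)
E
cat > m.py <<'E'
from h import *
W={"top":(200,212,238,252),"side":(240,200,300,265)}
mk={};mb={}
for c,w in W.items():
    im=cv2.imread(f"pics/{c}0.png")[w[1]:w[3],w[0]:w[2]].astype(int);v=im.max(2)
    dark=np.clip((75-v)/25.,0,1); mk[c]=(dark,w)
r=fit(mk,[box(.054,.014,.059,.095),disc],[(.35,.65),(0,.2),(-1.5,1.5)]);print("knob",np.round(r.x,4),r.fun,[m[0].sum() for m in mk.values()])
# housing yaw / position
for c,w in W.items():
    im=cv2.imread(f"pics/{c}0.png")
    print(c,"fleck", [tuple(p) for p in (np.argwhere(im[w[1]:w[3],w[0]:w[2]].min(2)>150)[:,::-1]+[w[0],w[1]])][:60] if 0 else "")
    hsv=cv2.cvtColor(im,40);m=((abs(hsv[...,0].astype(int)-108)<14)&(hsv[...,1]>120)).astype(np.uint8)
    w2={"top":(195,165,245,255),"side":(195,205,300,275)}[c]
    n,l,s,ce=cv2.connectedComponentsWithStats(m[w2[1]:w2[3],w2[0]:w2[2]])
    k=1+s[1:,4].argmax();h=cv2.convexHull(np.argwhere(l==k)[:,::-1].astype(np.int32).copy())
    M=np.zeros(l.shape,np.uint8);cv2.fillConvexPoly(M,h,1);mb[c]=(M.astype(np.float32),w2)
r2=fit(mb,[box(.09,.09,.012,.045)],[(.35,.65),(0,.2),(-.4,.4)]);print("housing",np.round(r2.x,4),r2.fun,[m[0].sum() for m in mb.values()])
# overlay
o=[]
for c in W:
    im=cv2.imread(f"pics/{c}0.png");w=(195,170,305,270) if c=="side" else (180,165,260,265)
    g=ren(c,[box(.054,.014,.059,.095),disc],*r.x,w);g2=ren(c,[box(.09,.09,.012,.045)],*r2.x,w)
    q=cv2.resize(im[w[1]:w[3],w[0]:w[2]],None,fx=4,fy=4,interpolation=cv2.INTER_CUBIC)
    for G,col in((g,(0,255,255)),(g2,(0,0,255))):
        G=cv2.resize(G,None,fx=4,fy=4);cs,_=cv2.findContours((G>.5).astype(np.uint8),0,1);cv2.drawContours(q,cs,-1,col,1)
    o.append(cv2.resize(q,(400,int(q.shape[0]*400/q.shape[1]))))
H=max(x.shape[0] for x in o);cv2.imwrite("pics/ov.png",np.hstack([cv2.copyMakeBorder(x,0,H-x.shape[0],0,0,0) for x in o]))
E
python3 m.py
```

```text
Traceback (most recent call last):
  File "m.py", line 7, in <module>
    r=fit(mk,[box(.054,.014,.059,.095),disc],[(.35,.65),(0,.2),(-1.5,1.5)]);print("knob",np.round(r.x,4),r.fun,[m[0].sum() for m in mk.values()])
  File "h.py", line 20, in fit
    return differential_evolution(f,b,popsize=10,maxiter=40,seed=1,tol=1e-4)
  File "h.py", line 19, in <lambda>
    f=lambda v:sum(np.abs(ren(c,parts,*v,w)-m).sum() for c,(m,w) in masks.items())
               ~~~^^^^^^^^^^^^^^^^^^^^^^^^^^^^^^^^^^^^^^^^^^^^^^^^^^^^^^^^^^^^^^^^
  File "h.py", line 19, in <genexpr>
    f=lambda v:sum(np.abs(ren(c,parts,*v,w)-m).sum() for c,(m,w) in masks.items())
                          ~~~^^^^^^^^^^^^^^
  File "h.py", line 15, in ren
    q=(proj(c,p@R.T+[x,y,0])-[win[0]-.5,win[1]-.5])*S
       ~~~~^^^^^^^^^^^^^^^^^
  File "h.py", line 5, in proj
    i=viewer.camera_info(c);q=(np.asarray(i["R"])@np.asarray(P).T).T+i["t"];q=q@np.asarray(i["intrinsics"]).T;return q[:,:2]/q[:,2:]
ValueError: time passes only in moves, steps and waits
```

```bash
sed -i 's/^def proj.*/CI={c:viewer.camera_info(c) for c in("top","side")}\ndef proj(c,P):/; s/i=viewer.camera_info(c);q=/i=CI[c];q=/' h.py; python3 m.py
```

```text
knob [ 0.449   0.1344 -0.1749] 403.99625000000003 [np.float64(150.84000000000003), np.float64(576.9200000000001)]
top fleck 
side fleck 
housing [0.4473 0.1329 0.0162] 215.796875 [np.float32(713.0), np.float32(1076.0)]
```

View pics/ov.png

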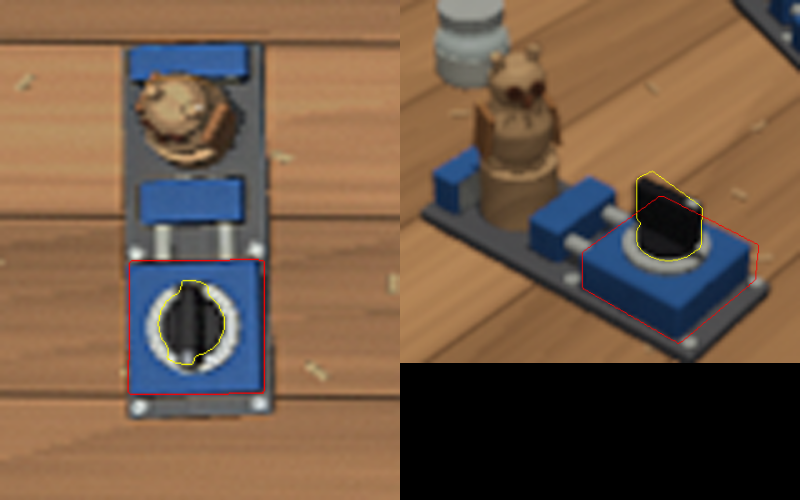

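The overlay shows the top fit good for the housing. The knob fit is about 1 px (3 mm) too far along +x, because the lit bar top was clipped. I'll refine it with a collar and knob blob, and check the yaw.

```bash
cat > m2.py <<'E'
from h import *
W={"top":(200,212,238,252),"side":(240,200,300,265)}
col=np.array([[.031*np.cos(a),.031*np.sin(a),z] for a in A for z in(.045,.051)])
K=[box(.054,.014,.059,.095),disc]
mk={};mc={}
for c,w in W.items():
    im=cv2.imread(f"pics/{c}0.png")[w[1]:w[3],w[0]:w[2]];hsv=cv2.cvtColor(im,40).astype(int)
    nb=(~((abs(hsv[...,0]-108)<14)&(hsv[...,1]>110))).astype(np.uint8)  # non-blue
    n,l=cv2.connectedComponents(nb,connectivity=4);px={"top":(218,230),"side":(266,232)}[c]
    k=l[px[1]-w[1],px[0]-w[0]];mc[c]=((l==k).astype(np.float32),w)
    mk[c]=(((l==k)&(hsv[...,2]<105)).astype(np.float32),w);print(c,mc[c][0].sum(),mk[c][0].sum())
for nm,m,p in(("knob",mk,K),("collar+knob",mc,K+[col])):
    for cs in(("top",),("side",),("top","side")):
        r=fit({c:m[c] for c in cs},p,[(.42,.48),(.1,.16),(-.9,.7)]);print(nm,cs,np.round(r.x,4),round(r.fun,1))
E
python3 m2.py
```

```text
top 282.0 151.0
side 2996.0 790.0
knob ('top',) [0.447 0.133 0.064] 23.3
knob ('side',) [ 0.4492  0.1361 -0.0823] 491.8
knob ('top', 'side') [ 0.4491  0.135  -0.0288] 532.4
collar+knob ('top',) [0.4464 0.1337 0.6365] 15.0
collar+knob ('side',) [0.4519 0.1323 0.4151] 2483.9
collar+knob ('top', 'side') [0.4482 0.1336 0.4239] 2525.9
```

Call:
{"op": "drive_tool", "data": {"series": [[[0.2625,-0.2148,0,0,0,0],[0.2625,-0.2148,0,0,0,0],[0.2625,-0.2148,0,0,0,0],[0.2625,-0.2148,0,0,0,0],[0.2625,-0.2148,0,0,0,0],[0.2625,-0.2148,0,0,0,0],[0.2625,-0.2148,0,0,0,0],[0.2625,-0.2148,0,0,0,0],[0.2625,-0.2148,0,0,0,0],[0.2625,-0.2148,0,0,0,0],[0.1261,-0.2508,0,0,0,0],[0.1261,-0.2508,0,0,0,0],[0.1261,-0.2508,0,0,0,0],[0.1261,-0.2508,0,0,0,0],[0.1261,-0.2508,0,0,0,0],[0.1261,-0.2508,0,0,0,0],[0.1261,-0.2508,0,0,0,0],[0.1261,-0.2508,0,0,0,0],[0.1261,-0.2508,0,0,0,0],[0.1261,-0.2508,0,0,0,0]]], "jaw": 1}}

```text
clock: 3.1
tcp_pos: [0.4471, 0.135, 0.2425]
orientation: [0.0, 0.987, 0.162, 0.0]
wrist_force: [0.9, -0.5, -0.8]
finger_gap: 0.0853
grip_force: 0.0
```

```bash
cat > m3.py <<'E'
from h import *
w=(255,210,284,246)
v=cv2.imread("pics/side0.png")[w[1]:w[3],w[0]:w[2]].max(2)
for t in(60,80):
    m=(v<t).astype(np.uint8)
    n,l=cv2.connectedComponents(m,connectivity=4);m=(l==l[20,12]).astype(np.float32)
    r=fit({"side":(m,w)},[box(.054,.014,.059,.095),disc],[(.43,.46),(.12,.15),(-.7,.7)]);print(t,m.sum(),np.round(r.x,4),r.fun)
w2=(200,212,238,252)
v=cv2.imread("pics/top0.png")[w2[1]:w2[3],w2[0]:w2[2]].max(2);b=cv2.imread("pics/top0.png")[w2[1]:w2[3],w2[0]:w2[2]]
print(b.max(2)[8:32,8:28])
E
python3 m3.py
```

```text
60 309.0 [ 0.4489  0.1351 -0.1826] 54.828125
80 324.0 [ 0.4475  0.1367 -0.1701] 49.375
[[148 150 149 148 151 152 154 153 155 156 157 158 156 155 152 151 147 151
  151 150]
 [146 148 150 150 150 150 152 126 111  78 103  98  77 103 142 152 153 154
  154 153]
 [148 149 152 150 149 152 143  74  28  40  35  48 100 200 181 108 133 150
  149 153]
 [151 150 151 148 155 199 182  91  39  50  42  10  95 193 211 211 141 137
  150 153]
 [151 149 147 152 191 213 175  91  40  55  45  19  31 132 197 207 211 141
  140 154]
 [148 147 137 185 209 169  84  24  38  55  45  13  12  26  36 179 207 211
  127 135]
 [149 145 160 196 208 130  43  32  46  58  51  28  23  48  45  78 182 206
  159 147]
 [148 135 185 207 143  63  47  40  46  56  51  22  26  53  55  25 182 208
  211 144]
 [146 155 190 210 115  37  52  40  46  59  49  22  19  53  58  51  44 178
  208 120]
 [148 169 198 170  87  42  55  43  48  58  50  29  20  54  58  50  48 182
  210 141]
 [148 175 199 174  93  43  54  44  49  56  49  30  14  54  59  51  28 181
  210 149]
 [148 175 197 172  91  45  55  44  49  60  50  28  22  55  59  56  48 183
  21
[... 327 characters left out ...]
 205 208
  141 143]
 [150 150 150 160 192 206 218 114 109 173 105   9  43 196 216 205 207 138
  141 156]
 [152 150 149 150 133 186 214 114 103 168 102  14  74 188 206 209 122 131
  153 155]
 [152 150 152 151 151 131 173 166  91  66  47  90 196 217 156 112 141 153
  151 153]
 [153 153 155 152 152 153 153 167 165 142 117 119 147 122 142 152 155 154
  155 153]
 [151 151 155 154 151 153 151 154 153 157 160 159 156 154 153 152 154 156
  155 152]
 [152 151 150 151 150 152 150 151 154 154 155 158 157 154 153 151 157 158
  159 156]
 [157 153 157 153 155 156 156 155 157 156 160 164 163 163 159 159 164 164
  161 163]
 [148 149 149 144 136 137 145 145 143 137 128 129 128 124 118 114 102  96
   92  83]]
```

Call:
{"op": "drive_tool", "data": {"series": [[[0,0,0,0,0,-0.0575],[0,0,0,0,0,-0.0575],[0,0,0,0,0,-0.0575],[0,0,0,0,0,-0.0575],[0,0,0,0,0,-0.0575],[0,0,0,0,0,-0.0575],[0,0,0,0,0,-0.0575],[0,0,0,0,0,-0.0575],[0,0,0,0,0,-0.0575],[0,0,0,0,0,-0.0575],[0,0,0,0,0,-0.0575],[0,0,0,0,0,-0.0575],[0,0,0,0,0,-0.0575],[0,0,0,0,0,-0.0575],[0,0,0,0,0,-0.0575],[0,0,0,0,0,-0.0575],[0,0,0,0,0,-0.0575],[0,0,0,0,0,-0.0575],[0,0,0,0,0,-0.0575],[0,0,0,0,0,-0.0575]]]}}

```text
clock: 5.6
tcp_pos: [0.447, 0.1338, 0.2424]
orientation: [0.0, -0.391, 0.92, -0.0]
wrist_force: [-0.2, 0.1, -0.3]
finger_gap: 0.0852
grip_force: 0.0
```

Call:
{"op": "drive_tool", "data": {"series": [[[0,0,0,0,0,-0.0574],[0,0,0,0,0,-0.0574],[0,0,0,0,0,-0.0574],[0,0,0,0,0,-0.0574],[0,0,0,0,0,-0.0574],[0,0,0,0,0,-0.0574],[0,0,0,0,0,-0.0574],[0,0,0,0,0,-0.0574],[0,0,0,0,0,-0.0574],[0,0,0,0,0,-0.0574],[0,0,0,0,0,-0.0574],[0,0,0,0,0,-0.0574],[0,0,0,0,0,-0.0574],[0,0,0,0,0,0]]]}}

```text
clock: 7.35
tcp_pos: [0.447, 0.1338, 0.2424]
orientation: [0.0, 1.0, -0.001, 0.0]
wrist_force: [-0.1, 0.2, 0.6]
finger_gap: 0.0854
grip_force: 0.0
```

```bash
python3 -c "
from workcell import env
s=env.get_state();print({k:s[k] for k in('clock','joint_pos','tcp_pos','orientation','wrist_force','ft_torque')})"
```

```text
{'clock': 7.35, 'joint_pos': array([ 1.18582815e-01,  1.03445030e-01, -2.18528437e-01,  1.24853802e+00,
       -6.84497937e-05, -3.02078072e+00]), 'tcp_pos': array([0.44702346, 0.13380503, 0.2423893 ]), 'orientation': array([ 1.69731217e-05,  9.99999368e-01, -1.11456187e-03,  1.45490041e-04]), 'wrist_force': array([-0.10757451,  0.15390095,  0.58314647]), 'ft_torque': array([ 0.01720627,  0.00041784, -0.00528477])}
```

Call:
{"op": "drive_tool", "data": {"series": [[[0,0,0.2,0,0,0],[0,0,0.2,0,0,0],[0,0,0.2,0,0,0],[0,0,0.2,0,0,0],[0,0,0.2,0,0,0],[0,0,0.2,0,0,0],[0,0,0.2,0,0,0],[0,0,0,0,0,0],[0,0,0,0,0,0]]]}}

```text
clock: 8.48
tcp_pos: [0.4475, 0.1338, 0.075]
orientation: [-0.0, 1.0, -0.001, 0.0]
wrist_force: [0.6, -0.7, 0.2]
finger_gap: 0.0855
grip_force: 0.0
```

```bash
python3 - <<'E'
from h import *
a=viewer.read_camera("top")[:,:,::-1][195:265,180:260];b=viewer.read_camera("side")[:,:,::-1][180:250,225:305]
cv2.imwrite("pics/d1.png",np.hstack([cv2.resize(x,(400,350),interpolation=2) for x in(a,b)]))
print(env.get_state()["tcp_pos"],env.get_state()["wrist_force"])
E
```

```text
[0.44800541 0.13387148 0.07543106] [ 0.12370956  0.71367371 -0.67548416]
```

View pics/d1.png

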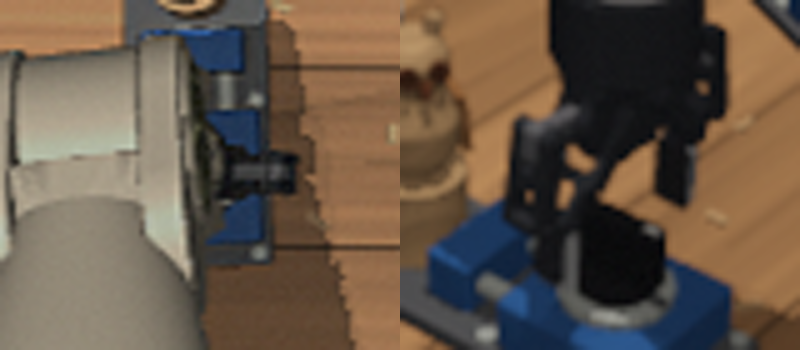

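The picture shows the fingers straddling the bar (side crop: bar at 620,250, a finger on either side), with the owl clear. Closing now.

Call:
{"op": "drive_tool", "data": {"series": [[[0,0,0,0,0,0],[0,0,0,0,0,0],[0,0,0,0,0,0],[0,0,0,0,0,0],[0,0,0,0,0,0],[0,0,0,0,0,0],[0,0,0,0,0,0],[0,0,0,0,0,0]]], "jaw": -1, "grip_force": 40}}

```text
clock: 9.57
tcp_pos: [0.4471, 0.134, 0.0744]
orientation: [-0.0, 1.0, -0.0, 0.0]
wrist_force: [-0.7, 1.4, 2.9]
finger_gap: 0.0134
grip_force: 44.7
```

```bash
cat > s.py <<'E'
from workcell import env
import numpy as np
from scipy.spatial.transform import Rotation as R
s=env.get_state();q=s['orientation'];x=R.from_quat(np.r_[q[1:],q[0]]).as_matrix()[:,0]
print('t',round(s['clock'],2),'yaw',round(float(np.arctan2(x[1],x[0])),4),'j6',round(s['joint_pos'][5],3),s['tcp_pos'].round(4),'F',s['wrist_force'].round(2),'M',s['ft_torque'].round(3),'tau6',s['tau'][5].round(3),'gap',round(s['finger_gap'],4),s['grip_force'])
E
python3 s.py
```

```text
t 9.57 yaw -0.0001 j6 -3.023 [0.4471 0.134  0.0744] F [-0.68  1.42  2.94] M [ 0.437  0.073 -0.02 ] tau6 -0.009 gap 0.0134 44.69391703605652
```

Call:
{"op": "drive_tool", "data": {"series": [[[0,0,0,0,0,0.03],[0,0,0,0,0,0.03],[0,0,0,0,0,0.03],[0,0,0,0,0,0.03],[0,0,0,0,0,0.03],[0,0,0,0,0,0.03]]]}}

```text
clock: 10.32
tcp_pos: [0.4471, 0.134, 0.0744]
orientation: [-0.0, 0.96, -0.28, 0.0]
wrist_force: [-1.8, 1.3, 3.2]
finger_gap: 0.0135
grip_force: 44.9
```

```bash
python3 s.py
```

```text
t 10.32 yaw -0.5682 j6 -2.455 [0.4471 0.134  0.0744] F [-1.77  1.32  3.18] M [0.481 0.141 0.256] tau6 -0.554 gap 0.0135 44.85698997974396
```

Call:
{"op": "drive_tool", "data": {"series": [[[0,0,0,0,0,0.03],[0,0,0,0,0,0.03],[0,0,0,0,0,0.03]]]}}

```text
clock: 10.7
tcp_pos: [0.4471, 0.134, 0.0744]
orientation: [-0.0, 0.911, -0.413, 0.0]
wrist_force: [-0.4, 1.8, 3.4]
finger_gap: 0.0136
grip_force: 44.9
```

```bash
python3 s.py; python3 - <<'E'
from h import *
b=viewer.read_camera("side")[:,:,::-1];cv2.imwrite("pics/d2.png",cv2.resize(b[170:260,200:310],None,fx=6,fy=6,interpolation=2))
E
```

```text
t 10.7 yaw -0.851 j6 -2.172 [0.4471 0.134  0.0744] F [-0.43  1.84  3.4 ] M [0.495 0.183 0.175] tau6 -0.553 gap 0.0136 44.859691858291626
```

View pics/d2.png

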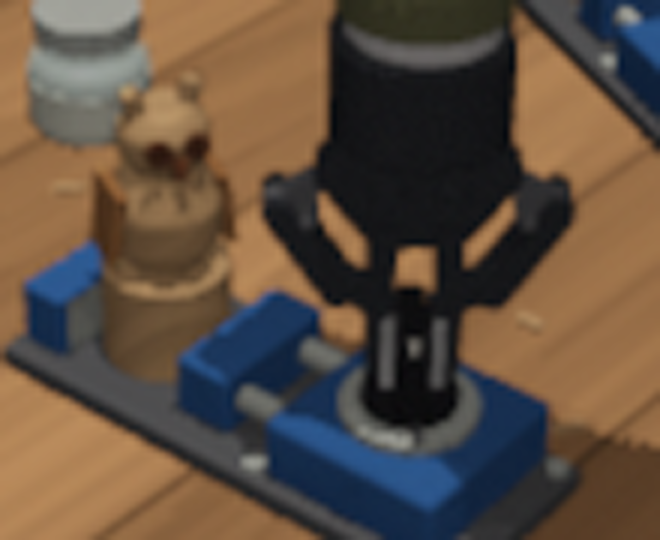

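The knob turns with the gripper: the fleck at (415,345) now faces the side camera, and the jaw at (190,390) is still short of the owl's foot. Continuing.

Call:
{"op": "drive_tool", "data": {"series": [[[0,0,0,0,0,0.03],[0,0,0,0,0,0.03],[0,0,0,0,0,0.03],[0,0,0,0,0,0.03]]]}}

```text
clock: 11.25
tcp_pos: [0.4471, 0.134, 0.0744]
orientation: [-0.0, 0.818, -0.576, -0.0]
wrist_force: [-1.3, 2.6, 4.0]
finger_gap: 0.0133
grip_force: 44.9
```

```bash
python3 s.py
```

```text
t 11.25 yaw -1.2266 j6 -1.796 [0.4471 0.134  0.0744] F [-1.25  2.6   3.96] M [0.517 0.175 0.207] tau6 -0.553 gap 0.0133 44.8893016576767
```

Call:
{"op": "drive_tool", "data": {"series": [[[0,0,0,0,0,0.03],[0,0,0,0,0,0.03],[0,0,0,0,0,0.03]]]}}

```text
clock: 11.62
tcp_pos: [0.4471, 0.134, 0.0744]
orientation: [-0.0, 0.729, -0.685, -0.0]
wrist_force: [-1.1, 1.0, 3.4]
finger_gap: 0.0134
grip_force: 44.9
```

```bash
python3 s.py
```

```text
t 11.62 yaw -1.5093 j6 -1.514 [0.4471 0.134  0.0744] F [-1.13  0.98  3.4 ] M [0.514 0.112 0.183] tau6 -0.553 gap 0.0134 44.89392578601837
```

Call:
{"op": "drive_tool", "data": {"series": [[[0,0,0,0,0,0.03],[0,0,0,0,0,0.03]]]}}

```text
clock: 11.88
tcp_pos: [0.447, 0.134, 0.0744]
orientation: [0.0, -0.661, 0.751, 0.0]
wrist_force: [-0.2, 1.7, 3.2]
finger_gap: 0.0134
grip_force: 44.9
```

```bash
python3 s.py
```

```text
t 11.88 yaw -1.6979 j6 -1.325 [0.447  0.134  0.0744] F [-0.24  1.73  3.16] M [0.556 0.119 0.223] tau6 -0.553 gap 0.0134 44.896788597106934
```

Call:
{"op": "drive_tool", "data": {"series": [[[0,0,0,0,0,0.03],[0,0,0,0,0,0.03]]]}}

```text
clock: 12.12
tcp_pos: [0.4471, 0.134, 0.0744]
orientation: [0.0, -0.587, 0.809, 0.0]
wrist_force: [-1.4, 3.0, 3.5]
finger_gap: 0.0133
grip_force: 44.9
```

```bash
python3 s.py
```

```text
t 12.12 yaw -1.8863 j6 -1.137 [0.4471 0.134  0.0744] F [-1.41  2.95  3.54] M [0.476 0.1   0.224] tau6 -0.553 gap 0.0133 44.89871442317963
```

Call:
{"op": "drive_tool", "data": {"series": [[[0,0,0,0,0,0.03],[0,0,0,0,0,0.02]]]}}

```text
clock: 12.38
tcp_pos: [0.4471, 0.134, 0.0744]
orientation: [0.0, -0.522, 0.853, 0.0]
wrist_force: [-0.6, 2.6, 3.1]
finger_gap: 0.0132
grip_force: 44.9
```

```bash
python3 s.py
```

```text
t 12.38 yaw -2.0426 j6 -0.98 [0.4471 0.134  0.0744] F [-0.57  2.57  3.12] M [0.603 0.127 0.282] tau6 -0.216 gap 0.0132 44.888269901275635
```

Call:
{"op": "drive_tool", "data": {"series": [[[0,0,0,0,0,0.03]]]}}

```text
clock: 12.5
tcp_pos: [0.4471, 0.134, 0.0744]
orientation: [0.0, -0.481, 0.877, 0.0]
wrist_force: [-1.1, 2.2, 3.5]
finger_gap: 0.0135
grip_force: 44.9
```

```bash
python3 s.py
```

```text
t 12.5 yaw -2.1374 j6 -0.885 [0.4471 0.134  0.0744] F [-1.11  2.19  3.51] M [0.537 0.137 0.289] tau6 -0.632 gap 0.0135 44.899862408638
```

Call:
{"op": "drive_tool", "data": {"series": [[[0,0,0,0,0,0.03]]]}}

```text
clock: 12.62
tcp_pos: [0.4471, 0.134, 0.0744]
orientation: [0.0, -0.439, 0.898, 0.0]
wrist_force: [-0.5, 2.1, 4.3]
finger_gap: 0.0134
grip_force: 44.9
```

```bash
python3 s.py
```

```text
t 12.62 yaw -2.2319 j6 -0.791 [0.4471 0.134  0.0744] F [-0.54  2.12  4.34] M [0.489 0.102 0.278] tau6 -0.555 gap 0.0134 44.90145564079285
```

Call:
{"op": "drive_tool", "data": {"series": [[[0,0,0,0,0,0.03]]]}}

```text
clock: 12.75
tcp_pos: [0.4471, 0.134, 0.0744]
orientation: [0.0, -0.397, 0.918, 0.0]
wrist_force: [-0.3, 1.9, 3.0]
finger_gap: 0.0137
grip_force: 45.6
```

```bash
python3 s.py
```

```text
t 12.75 yaw -2.3257 j6 -0.697 [0.4471 0.134  0.0744] F [-0.27  1.88  3.  ] M [ 0.541 -0.025  0.517] tau6 -0.3 gap 0.0137 45.625264048576355
```

Call:
{"op": "drive_tool", "data": {"series": [[[0,0,0,0,0,0]]]}}

```text
clock: 12.88
tcp_pos: [0.4471, 0.134, 0.0744]
orientation: [0.0, -0.398, 0.917, 0.0]
wrist_force: [-0.6, 1.5, 3.3]
finger_gap: 0.0134
grip_force: 44.9
```

```bash
python3 s.py
```

```text
t 12.88 yaw -2.3226 j6 -0.7 [0.4471 0.134  0.0744] F [-0.64  1.52  3.31] M [0.603 0.097 0.196] tau6 0.469 gap 0.0134 44.90656614303589
```

Call:
{"op": "drive_tool", "data": {"series": [[[0,0,0,0,0,0.02]]]}}

```text
clock: 13.0
tcp_pos: [0.4471, 0.134, 0.0744]
orientation: [0.0, -0.369, 0.93, 0.0]
wrist_force: [-1.3, 3.3, 6.5]
finger_gap: 0.0134
grip_force: 45.1
```

```bash
python3 s.py
```

```text
t 13.0 yaw -2.3864 j6 -0.636 [0.4471 0.134  0.0744] F [-1.3   3.3   6.53] M [0.815 0.039 0.131] tau6 -0.489 gap 0.0134 45.11877715587616
```

Call:
{"op": "drive_tool", "data": {"series": [[[0,0,0,0,0,0.02],[0,0,0,0,0,0]]]}}

```text
clock: 13.25
tcp_pos: [0.4471, 0.134, 0.0744]
orientation: [0.0, -0.34, 0.941, 0.0]
wrist_force: [-1.2, 2.4, 5.9]
finger_gap: 0.0134
grip_force: 45.2
```

```bash
python3 s.py
```

```text
t 13.25 yaw -2.4482 j6 -0.575 [0.4471 0.134  0.0744] F [-1.2   2.38  5.87] M [0.737 0.217 0.187] tau6 0.316 gap 0.0134 45.179412961006165
```

Call:
{"op": "drive_tool", "data": {"series": [[[0,0,0,0,0,0.02],[0,0,0,0,0,0]]]}}

```text
clock: 13.5
tcp_pos: [0.447, 0.134, 0.0744]
orientation: [0.0, -0.31, 0.951, 0.0]
wrist_force: [-1.7, 2.8, 4.3]
finger_gap: 0.0137
grip_force: 44.8
```

```bash
python3 s.py
```

```text
t 13.5 yaw -2.511 j6 -0.512 [0.447  0.134  0.0744] F [-1.74  2.76  4.29] M [ 1.02   0.235 -0.171] tau6 0.209 gap 0.0137 44.80283796787262
```

Call:
{"op": "drive_tool", "data": {"series": [[[0,0,0,0,0,0.02],[0,0,0,0,0,0]]]}}

```text
clock: 13.75
tcp_pos: [0.447, 0.134, 0.0744]
orientation: [0.0, -0.28, 0.96, 0.0]
wrist_force: [-2.2, 2.8, 4.8]
finger_gap: 0.0136
grip_force: 45.0
```

```bash
python3 s.py
```

```text
t 13.75 yaw -2.5741 j6 -0.449 [0.447  0.134  0.0744] F [-2.17  2.82  4.84] M [ 1.017  0.162 -0.127] tau6 0.118 gap 0.0136 44.97451901435852
```

Call:
{"op": "drive_tool", "data": {"series": [[[0,0,0,0,0,0.02],[0,0,0,0,0,0]]]}}

```text
clock: 14.0
tcp_pos: [0.4471, 0.134, 0.0744]
orientation: [0.0, -0.25, 0.968, 0.0]
wrist_force: [-1.4, 3.5, 5.9]
finger_gap: 0.0136
grip_force: 45.1
```

```bash
python3 s.py
```

```text
t 14.0 yaw -2.6372 j6 -0.386 [0.4471 0.134  0.0744] F [-1.4   3.51  5.88] M [ 1.043  0.149 -0.119] tau6 0.0 gap 0.0136 45.10725796222687
```

Torque built up to the stop and turned negative at yaw -2.48, so the knob is over the detent. Now I ease it into the notch.

Call:
{"op": "drive_tool", "data": {"series": [[[0,0,0,0,0,0.02],[0,0,0,0,0,0.02],[0,0,0,0,0,0]]]}}

```text
clock: 14.38
tcp_pos: [0.447, 0.134, 0.0744]
orientation: [0.0, -0.188, 0.982, 0.0]
wrist_force: [-0.2, 3.2, 4.9]
finger_gap: 0.0133
grip_force: 45.0
```

```bash
python3 s.py
```

```text
t 14.38 yaw -2.7628 j6 -0.26 [0.447  0.134  0.0744] F [-0.19  3.22  4.92] M [ 0.952  0.091 -0.102] tau6 0.046 gap 0.0133 44.98984694480896
```

Call:
{"op": "drive_tool", "data": {"series": [[[0,0,0,0,0,0.02],[0,0,0,0,0,0.015],[0,0,0,0,0,0]]]}}

```text
clock: 14.75
tcp_pos: [0.4471, 0.134, 0.0744]
orientation: [0.0, -0.134, 0.991, 0.0]
wrist_force: [-1.2, 4.0, 6.0]
finger_gap: 0.0134
grip_force: 45.1
```

```bash
python3 s.py
```

```text
t 14.75 yaw -2.8727 j6 -0.15 [0.4471 0.134  0.0744] F [-1.21  3.95  6.02] M [ 1.093  0.179 -0.139] tau6 0.001 gap 0.0134 45.125781297683716
```

Call:
{"op": "drive_tool", "data": {"series": [[[0,0,0,0,0,0.025],[0,0,0,0,0,0],[0,0,0,0,0,0]]]}}

```text
clock: 15.12
tcp_pos: [0.4471, 0.134, 0.0744]
orientation: [0.0, -0.095, 0.995, 0.0]
wrist_force: [-0.9, 3.6, 5.0]
finger_gap: 0.0134
grip_force: 45.0
```

```bash
python3 s.py
```

```text
t 15.12 yaw -2.9507 j6 -0.072 [0.4471 0.134  0.0744] F [-0.95  3.56  5.01] M [ 0.87   0.198 -0.032] tau6 -0.022 gap 0.0134 45.0004380941391
```

Call:
{"op": "drive_tool", "data": {"series": [[[0,0,0,0,0,0.012],[0,0,0,0,0,0],[0,0,0,0,0,0]]]}}

```text
clock: 15.5
tcp_pos: [0.4471, 0.134, 0.0744]
orientation: [0.0, -0.077, 0.997, 0.0]
wrist_force: [-1.2, 3.6, 4.9]
finger_gap: 0.0132
grip_force: 45.0
```

```bash
python3 s.py
```

```text
t 15.5 yaw -2.9884 j6 -0.035 [0.4471 0.134  0.0744] F [-1.19  3.59  4.87] M [ 0.875  0.231 -0.054] tau6 -0.008 gap 0.0132 45.00842213630676
```

Call:
{"op": "drive_tool", "data": {"series": [[[0,0,0,0,0,0],[0,0,0,0,0,0],[0,0,0,0,0,0],[0,0,0,0,0,0],[0,0,0,0,0,0],[0,0,0,0,0,0],[0,0,-0.2,0,0,0],[0,0,-0.2,0,0,0],[0,0,-0.2,0,0,0],[0,0,-0.2,0,0,0],[0,0,-0.2,0,0,0],[0,0,-0.2,0,0,0],[0,0,-0.2,0,0,0],[0,0.3,0,0,0,0],[0,0.3,0,0,0,0],[0,0.3,0,0,0,0],[0,0.3,0,0,0,0]]], "jaw": 1}}

```text
clock: 17.62
tcp_pos: [0.4252, 0.2772, 0.2423]
orientation: [0.0, -0.075, 0.997, -0.0]
wrist_force: [1.5, 0.1, 1.5]
finger_gap: 0.0855
grip_force: 0.0
```

```bash
python3 s.py
```

```text
t 17.62 yaw -2.9912 j6 0.269 [0.4252 0.2772 0.2423] F [1.48 0.13 1.53] M [0.035 0.018 0.05 ] tau6 -0.586 gap 0.0855 0.0
```

Call:
{"op": "drive_tool", "data": {"series": [[[0,-0.5,0,0,0,0],[0,-0.5,0,0,0,0],[0,-0.5,0,0,0,0],[0,-0.5,0,0,0,0],[0,-0.5,0,0,0,0],[0,-0.5,0,0,0,0],[0,0,0,0,0,0]]]}}

```text
clock: 18.5
tcp_pos: [0.4799, -0.0836, 0.242]
orientation: [0.0, -0.072, 0.997, -0.0]
wrist_force: [-0.5, 0.5, -0.2]
finger_gap: 0.0856
grip_force: 0.0
```

```bash
python3 - <<'E'
from h import *
a=viewer.read_camera("top")[:,:,::-1][165:265,175:265];b=viewer.read_camera("side")[:,:,::-1][170:270,205:295]
cv2.imwrite("pics/d3.png",np.hstack([cv2.resize(x,(400,444),interpolation=2) for x in(a,b)]))
E
python3 s.py
```

```text
t 18.6 yaw -2.993 j6 -0.48 [ 0.479  -0.0801  0.242 ] F [-0.24 -0.25  0.35] M [-0.015  0.013 -0.031] tau6 -0.022 gap 0.0855 0.0
```

View pics/d3.png

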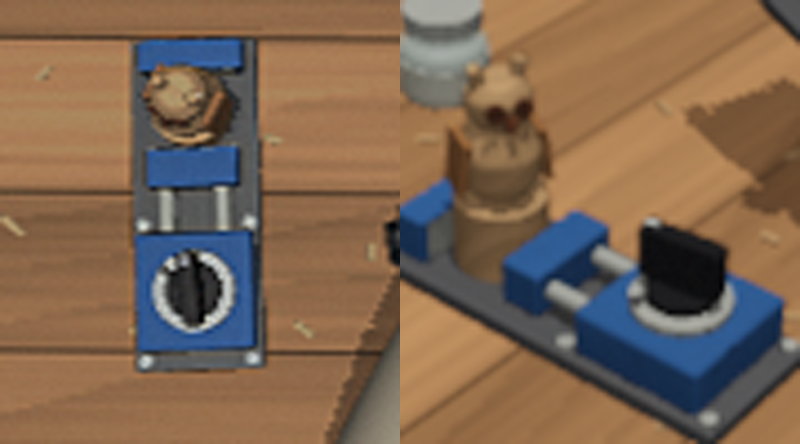

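```bash
python3 - <<'E'
from h import *
c=np.array([.4468,.1335])
for a in(.7,.85,1.0,1.15): print("nib",a,*[proj(k,[[*(c+.0265*np.array([np.cos(a),np.sin(a)])),.054]]).round(1) for k in("top","side")])
for a in(-.1,.1,.3): print("fleck",a,*[proj(k,[[*(c+.026*np.array([np.cos(a),np.sin(a)])),.09]]).round(1) for k in("top","side")])
E
```

```text
nib 0.7 [[213.  223.7]] [[258.7 235.1]]
nib 0.85 [[212.2 224.5]] [[258.8 236.1]]
nib 1.0 [[211.4 225.4]] [[259.2 237.1]]
nib 1.15 [[210.9 226.5]] [[259.7 238. ]]
fleck -0.1 [[217.8 221.5]] [[262.3 219.7]]
fleck 0.1 [[216.3 221.5]] [[261.  220.6]]
fleck 0.3 [[214.7 221.8]] [[260.  221.6]]
```

The final crops show the jaw against the owl's foot. The nib (side 257,237) lies at about 0.95 rad and the fleck (top 217,223) at about 0.1 rad, so the knob is roughly 0.85 ahead of the collar, inside the notch. Handing in.

```bash
python3 -c "
from workcell import order
print(order.hand_in())"
```

```text
the job is handed in; nothing more can be done
None
```

The owl's clamp (clamp_a) is closed on it and its knob clicked once, resting about 0.85 rad ahead of the collar by my estimate, inside the notch; I let go of the knob, backed the arm off clear, and handed the job in at about 18.6 s.

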